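# Square up a row of brass tag blanks with a straightedge

### The job

Take the straightedge by its wooden handle and use it to push the four loose brass tag blanks together, as one row, along the tray until they have carried the sliding backstop fully home and press it there for a moment, steadily and clearly harder than it takes to slide it, with every blank lying flat and square against it. Its end stop is hidden and must be felt, never rammed; touch the blanks and the backstop only with the straightedge (the backstop only through the blanks). Then lay the straightedge back, standing on its steel foot, lengthwise in the middle of its cork rest, let go, and leave the other things on the bench alone.

Things in the scene. Friction and masses are not known exactly. Their poses are not given: they have to be found in the camera images.
- edge_grip (a point): centre of the loose straightedge's handle, 42 mm above its underside: steel foot bar 22 mm (x) by 150 mm (y) by 12 mm high, whose long upright faces do the pushing, and a dark wooden handle 16 mm thick (x), 70 mm long (y) along its middle; 60 mm high in all, 0.22 kg. z is up. It starts standing on its foot on the cork rest.
- rest_top (a point): centre of the top face of the flat cork rest, a mat 90 mm (its x) by 190 mm (its y) by 4 mm thick fixed on the table to one side of the tray (left or right); its long side is y.
- tray: fixed wooden plate 280 mm (x) by 200 mm (y), 10 mm thick, origin at the centre of its underside; x is the pushing direction, towards the backstop. Two dark rails along it stand 10 mm above the plate, inner faces 84 mm either side of the middle line (9 mm to spare at each end of the bar). The near end is open. Carry the bar about 5 mm above the plate and do not bear down on plate or blanks: that friction hides the force.
- backstop: aluminium bar across the tray, 14 mm (x) by 160 mm (y) by 14 mm high; origin at the centre of its underside. Slides along tray x with 4 N friction, stays where left. Its hard end stop is hidden and set differently each time: origin 80 to 120 mm to +x of the tray origin, 25 to 40 mm past the start. Hold 8 to 12 N on it there (the wrist also feels 1 to 3 N of blanks sliding); over 16 N is ramming.
- tag0: loose brass tag blank, one of four alike: 18 mm (x) by 26 mm (y) by 10 mm thick, 30 to 56 g, lying flat on the tray plate in front of the backstop, turned up to 0.4 rad from square; origin at the centre of its underside. The four lie side by side across the tray, about 36 mm apart in y, at differing x, in any order.
- tag1: loose brass tag blank, one of four alike: 18 mm (x) by 26 mm (y) by 10 mm thick, 30 to 56 g, lying flat on the tray plate in front of the backstop, turned up to 0.4 rad from square; origin at the centre of its underside. The four lie side by side across the tray, about 36 mm apart in y, at differing x, in any order.
- tag2: loose brass tag blank, one of four alike: 18 mm (x) by 26 mm (y) by 10 mm thick, 30 to 56 g, lying flat on the tray plate in front of the backstop, turned up to 0.4 rad from square; origin at the centre of its underside. The four lie side by side across the tray, about 36 mm apart in y, at differing x, in any order.
- tag3: loose brass tag blank, one of four alike: 18 mm (x) by 26 mm (y) by 10 mm thick, 30 to 56 g, lying flat on the tray plate in front of the backstop, turned up to 0.4 rad from square; origin at the centre of its underside. The four lie side by side across the tray, about 36 mm apart in y, at differing x, in any order.
- spool: cream thread spool, 44 mm wide, 50 mm high: a bystander, to be left alone; origin at its underside.
- anvil: steel anvil disc, 44 mm wide, 18 mm high: a bystander, to be left alone; origin at its underside.
- glue: glue bottle, 54 mm wide, 130 mm high: a bystander, to be left alone; origin at its underside.
- paint: paint jar, 48 mm wide, 75 mm high: a bystander, to be left alone; origin at its underside.
- cup: white cup, 70 mm wide, 80 mm high: a bystander, to be left alone; origin at its underside.
- punch: upright steel punch, 16 mm wide, 50 mm high: a bystander, to be left alone; origin at its underside.
- mallet: small brass-headed hammer lying on the table: a bystander, to be left alone; origin at its underside.

How it is judged (in metres and radians):
On the way, in this order (a step that is already met when the one before it is completed fails the run):
1. the straightedge is held by the gripper, clear above its rest (contact force between the fingers and straightedge above 1 N and z of edge_grip in the frame of rest_top above 0.06 m), for 0.1 s.
2. with the straightedge held, the row of four blanks, all flat and square against the backstop, presses it steadily against its end stop (over 7 N, clearly more than its sliding friction) (contact force between the fingers and straightedge above 1 N and contact force between backstop and anything else above 7 N and x of backstop in the frame of tray above 0.0785 m and x of tag0 in the frame of backstop between -0.0185 and -0.0135 m and angle between the x axis of each of tag0, tag1, tag2, tag3 and the x axis of tray, either way round below 0.09 rad and angle between each of tag0, tag1, tag2, tag3's own z axis and vertical below 0.08 rad and x of tag1 in the frame of backstop between -0.0185 and -0.0135 m and x of tag2 in the frame of backstop between -0.0185 and -0.0135 m and x of tag3 in the frame of backstop between -0.0185 and -0.0135 m), for 0.2 s.
At the end, for the whole second after the job is handed in: Backstop left where it was pressed home (at least 78.5 mm along the tray); all four blanks flat in one row against it (within 2.5 mm, 5 degrees of square); straightedge at rest on its foot on the cork rest, middle within 30 mm of the rest's middle, within 20 degrees of lengthwise (x of backstop in the frame of tray above 0.0785 m and x of tag0 in the frame of backstop between -0.0185 and -0.0135 m and angle between the x axis of each of tag0, tag1, tag2, tag3 and the x axis of tray, either way round below 0.09 rad and angle between each of tag0, tag1, tag2, tag3's own z axis and vertical below 0.08 rad and x of tag1 in the frame of backstop between -0.0185 and -0.0135 m and x of tag2 in the frame of backstop between -0.0185 and -0.0135 m and x of tag3 in the frame of backstop between -0.0185 and -0.0135 m and linear speed of each of tag0, tag1, tag2, tag3, straightedge below 0.01 m/s and horizontal distance between edge_grip and rest_top below 0.03 m and z of edge_grip in the frame of rest_top below 0.047 m and angle between edge_grip's own z axis and vertical below 0.1 rad and angle between the y axis of edge_grip and the y axis of rest_top, either way round below 0.35 rad); the robot touches nothing.
It fails at once if the backstop is rammed (more than 16 N on it) (contact force between backstop and anything else above 16 N).
It fails at once if the straightedge pushes the backstop directly (contact force between straightedge and backstop above 0.5 N).
It fails at once if the robot touches a blank or the backstop itself (contact force between any of the fingers, the arm and tag0 above 0.5 N or contact force between any of the fingers, the arm and tag1 above 0.5 N or contact force between any of the fingers, the arm and tag2 above 0.5 N or contact force between any of the fingers, the arm and tag3 above 0.5 N or contact force between any of the fingers, the arm and backstop above 0.5 N).
It fails at once if a bystander is moved more than 30 mm (distance of any of spool, anvil, glue, paint, cup, punch, mallet from where it was at the start of the episode above 0.03 m).
It also fails if it takes over 72 s, if anything falls off the work surface, if the arm or the gripper's body presses on something with over 40 N, if the wrist force passes 120 N, or if a joint passes its speed limit or range.

### The arm

A 6-joint arm with a two-finger parallel gripper is mounted at the origin on the work surface. World frame = base frame: x ahead of the robot, y to its left, z up, the work surface at z = 0. Lengths are in mm, angles in rad, forces in N, time in s.
With the tool pointing down it reaches from about 325 to 925 mm from the base axis. Payload 3.1 kg.
Tool frame: the origin (TCP) lies at the very end of the fingers, on their centre line; the grasp point (between the pads) lies 19 mm behind it (bot.grip_depth is the distance from the TCP to the grasp point, in mm); z points along the fingers, y is the direction in which the jaws open and shut (so a half turn about z gives the same grasp; the last joint's range is limited). The gripper opens to 85 mm and grips with 20 to 120 N. Pads are 22 mm wide; open, the fingers measure 114 mm over their backs; the gripper's body (76 mm by 85 mm) begins 54 mm behind the grasp point. The pads swing forward as they close: fully open they stand 13 mm farther back than shut.
Start: joints at [-1.366, 0.217, 1.613, -0, 1.311, -0.112], TCP at [194.726, -593.903, 231.3] pointing down, gripper open.
Joint ranges: [-2.75, 2.75], [-0.78, 2.1], [0.31, 2.55], [-1.13, 4.27], [0.13, 2.63], [-2.58, 2.58]. Speed limits (rad/s): [2.79, 2.79, 3.14, 3.14, 3.14, 3.14].

### API

Orientations are given as a 3x3 rotation matrix whose columns are the frame's x, y, z axes.
In Python, from rig import bot, get_image, calibration gives the robot as it stands.
- The arm moves only by the tool apply_moves, never from a script. Its argument "plan" is a list of rows, each a list of 5 numbers: the shift along the tool's x, y, z in cm, then the turn about the tool's z in rad, then the closure, from 0 (fully open) to 1 (shut). A call has 1 to 8 rows; each row is the pose to reach, as a shift and turn from the pose commanded when the call began, along the tool's axes at that moment; what a row does not reach only later rows make up. A row lasts 1/12 s, in which the tool goes at most 41.7 mm and 7.16 degrees, less where a joint would pass 70% of its speed; a pose out of reach is approached as far as the arm can. A call with a gripper value outside its range is refused whole. The fingers move at their own pace and stop on an object; "grip_force" is the grip in N (left out, the last holds). Time passes only in rows, so rows that repeat a pose let the fingers close. It gives the time, the measured TCP pose, the force and the opening at its end, in the units of the state.
- bot.get_state(): the state, without advancing time (a new reading comes with each control period).
- get_image(name): name is "side" or "top" or "wrist"; returns the picture (400x640x3 uint8, blue, green, red); there is no depth.
- calibration(name): a dict with "vfov" (degrees; the focal length in pixels is half the picture's height over the tangent of half this angle, whatever the lens; pixels are square), "cx", "cy" (the principal point, pixels), "k1" (the pictures are not rectified: a ray, as slopes to the right and down, at radius r is drawn at 1 + k1 r^2 times it, then the intrinsics apply), "view" (4x4, takes a point from world to camera coordinates); the wrist camera has in their place "T_tool_cam" (4x4, takes a point from camera to tool coordinates, whose origin is the TCP and whose axes are the flange's). Camera axes: x right, y down, z forward; pixel columns grow to the right and rows downward; lengths in mm; the calibration is good to about 2 mm. A picture is of the moment at which its call begins: read the wrist's pose just before it. calibration takes no time and is no camera call.
- bot.close_job(): hands the job in, once; it reports no verdict.
The state is a dict: "t": time; "joints": joint angles; "dq": joint speeds; "joint_efforts": joint torques, N m; "eef_pos": TCP position; "tcp_rot": TCP orientation; "force": force on the tool from outside, world axes, zero at the start; "moment": the same for the moment, N m; "grip_width": opening from 0.0 (shut) to 1.0 (fully open).
Only numpy, scipy, OpenCV 4.12 (cv2) and the standard library are available. Lean on these libraries where they do the work, as an engineer would, in place of code of your own. Each camera call takes 0.05 s, during which the arm holds its last target.

## Working session

There is one attempt and no reset: what is moved stays moved. The work goes in short steps, Python scripts to look and compute and a tool call to move; the robot and the scene stay as the last step left them, time stands still between calls to the robot, and variables do not carry over. Pictures are saved under pics/ and viewed, and the job is handed in when it is done.

Besides the shell and the picture viewer there is one more tool, called after "Call:" by a JSON object that holds its "api" and its "payload". apply_moves: Moves the arm, as the interface text tells. Its arguments: {"type":"object","properties":{"plan":{"type":"array"},"grip_force":{"type":"number"}},"required":["plan"]}

```bash
ls; mkdir -p pics
python3 - <<'E'
from rig import bot,get_image,calibration
import cv2
s=bot.get_state();print(s)
for n in ["side","top","wrist"]:
    print(n,calibration(n)); cv2.imwrite(f"pics/{n}0.png",get_image(n))
E
```

```text
pics
{'t': 0.0, 'joints': array([-1.36624889e+00,  2.17747751e-01,  1.61496961e+00,  1.26987510e-05,
        1.31132706e+00, -1.12207896e-01]), 'dq': array([ 0.00065052, -0.00089319,  0.00091409,  0.00036387,  0.0012678 ,
        0.00067912]), 'joint_efforts': array([-6.93942293e-04, -3.96846592e+01, -3.03851151e+01, -1.33737194e-04,
        9.68825596e-03,  4.71590383e-06]), 'eef_pos': array([ 194.52599667, -593.07097566,  229.95374518]), 'tcp_rot': array([[ 9.50252173e-01,  3.11481253e-01, -4.85995550e-04],
       [ 3.11481500e-01, -9.50249178e-01,  2.40315061e-03],
       [ 2.86719491e-04, -2.43497771e-03, -9.99996994e-01]]), 'force': array([-0.38092471, -0.25375404,  1.55227049]), 'moment': array([-0.01890769,  0.04536297,  0.01209115]), 'grip_width': 0.9987617380547672}
side {'vfov': 43.83108726254692, 'cx': 317.5217492772883, 'cy': 207.19215715818268, 'k1': -0.1392598401378338, 'view': array([[-7.95755529e-01, -6.05390667e-01,  1.65915117e-02,
         4.44084927e+02],
       [-3.74588131e-01,  4.70480790e-01, -7.98956543e-01,
         2.48589970e+02],
       [ 4.75874847e-01, 
[... 377 characters left out ...]
-8.69624112e-03, -1.93696141e-01,
         5.81434372e+02],
       [ 1.93655703e-01,  5.28147245e-03, -9.81055337e-01,
         1.04236853e+03],
       [ 0.00000000e+00,  0.00000000e+00,  0.00000000e+00,
         1.00000000e+00]])}
wrist {'vfov': 71.22253796166241, 'cx': 317.6132037952494, 'cy': 199.04601337532475, 'k1': -0.03036317443451718, 'T_tool_cam': array([[ 3.03583785e-04, -9.45354117e-01, -3.26045246e-01,
         8.44073737e+01],
       [ 9.99999954e-01,  2.78510358e-04,  1.23580570e-04,
         7.31842944e-02],
       [-2.60204227e-05, -3.26045268e-01,  9.45354157e-01,
        -1.42154979e+02],
       [ 0.00000000e+00,  0.00000000e+00,  0.00000000e+00,
         1.00000000e+00]])}
```

View pics/side0.png

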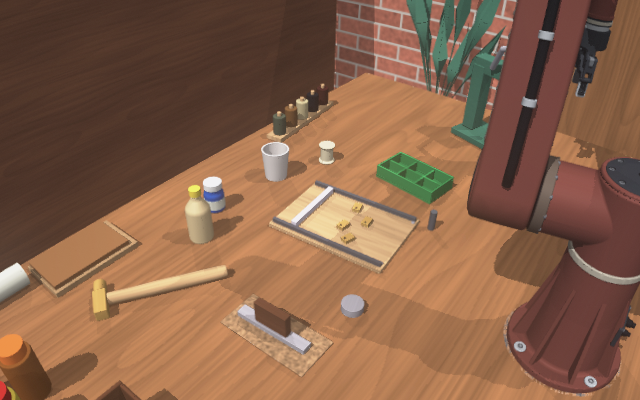

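View pics/top0.png

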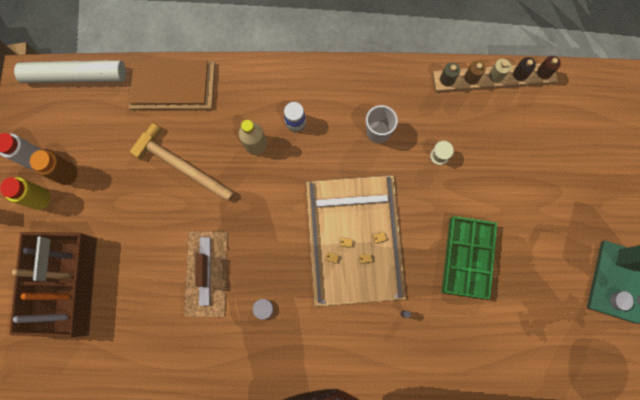

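View pics/wrist0.png

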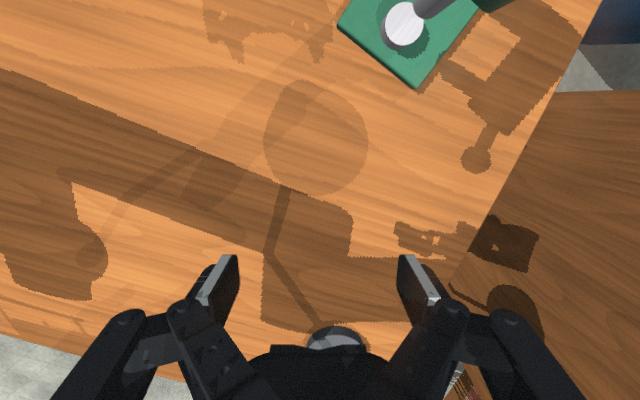

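```bash
cat > h.py <<'E'
import numpy as np, cv2
from rig import bot,get_image,calibration
def cam(name,st=None):
    c=calibration(name); f=200/np.tan(np.radians(c['vfov']/2))
    if name=='wrist':
        T=np.eye(4);T[:3,:3]=st['tcp_rot'];T[:3,3]=st['eef_pos']; M=T@c['T_tool_cam']
    else: M=np.linalg.inv(c['view'])
    return c,f,M
def px2w(name,uv,z,st=None):
    c,f,M=cam(name,st); uv=np.atleast_2d(uv).astype(float)
    K=np.array([[f,0,c['cx']],[0,f,c['cy']],[0,0,1]])
    p=cv2.undistortPoints(uv.reshape(-1,1,2),K,np.array([c['k1'],0,0,0,0.])).reshape(-1,2)
    d=np.c_[p,np.ones(len(p))]@M[:3,:3].T; o=M[:3,3]
    return o+d*((z-o[2])/d[:,2])[:,None]
def w2px(name,P,st=None):
    c,f,M=cam(name,st); V=np.linalg.inv(M)
    K=np.array([[f,0,c['cx']],[0,f,c['cy']],[0,0,1]])
    return cv2.projectPoints(np.atleast_2d(P).astype(float),cv2.Rodrigues(V[:3,:3])[0],V[:3,3],K,np.array([c['k1'],0,0,0,0.]))[0].reshape(-1,2)
E
python3 - <<'E'
import cv2
im=cv2.imread('pics/top0.png')
cv2.imwrite('pics/c1.png',cv2.resize(im[220:330,170:290],None,fx=5,fy=5,interpolation=2))
cv2.imwrite('pics/c2.png',cv2.resize(im[165:325,295:420],None,fx=3.7,fy=3.7,interpolation=2))
E
```

```text
(no output)
```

View pics/c1.png

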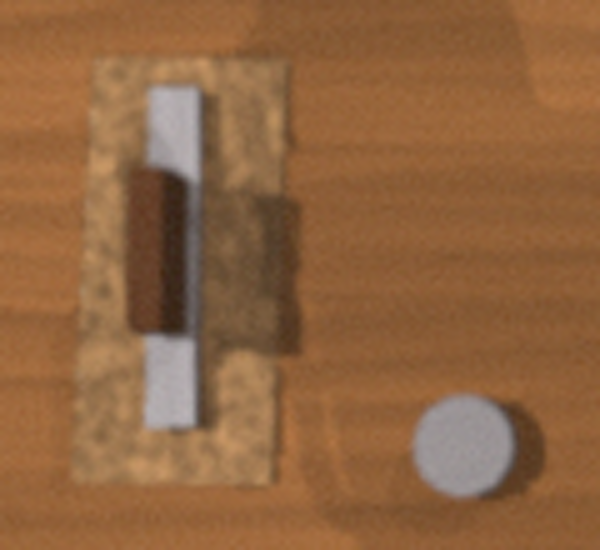

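View pics/c2.png

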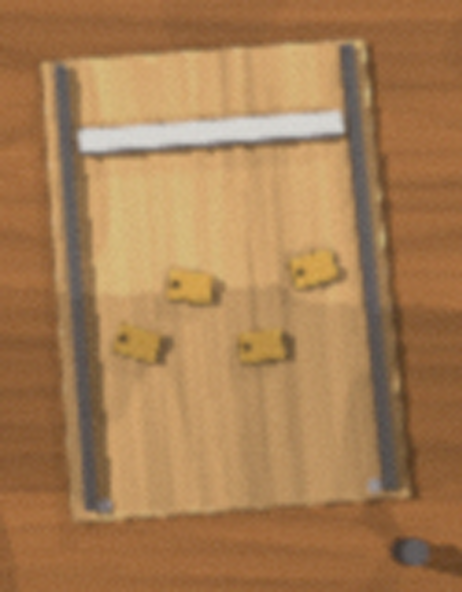

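```bash
cat > m.py <<'E'
from h import *
def c1(p): return (np.array(p,float)+.5)/5-.5+[170,220]
def c2(p): return (np.array(p,float)+.5)/3.7-.5+[295,165]
np.set_printoptions(precision=1,suppress=True)
r=px2w('top',c1([(95,58),(290,58),(275,486),(72,483)]),4);print('rest',r,r.mean(0),np.linalg.norm(np.diff(r,axis=0),axis=1))
ax=(r[0]+r[1]-r[2]-r[3]);print('rest yaw of long axis deg',np.degrees(np.arctan2(ax[1],ax[0])))
f=px2w('top',c1([(148,87),(201,87),(197,430),(144,430)]),16);print('foot',f,f.mean(0),np.linalg.norm(np.diff(f,axis=0),axis=1))
ax=(f[0]+f[1]-f[2]-f[3]);print('foot deg',np.degrees(np.arctan2(ax[1],ax[0])))
hh=px2w('top',c1([(132,167),(163,170),(160,332),(129,330)]),64);print('handle',hh.mean(0),np.linalg.norm(np.diff(hh,axis=0),axis=1))
t=px2w('top',c2([(42,62),(368,40),(411,497),(75,520)]),10);print('tray',t,t.mean(0),np.linalg.norm(np.diff(t,axis=0),axis=1))
ax=(t[0]+t[1]-t[2]-t[3]);a=np.arctan2(ax[1],ax[0]);print('tray deg',np.degrees(a))
C=t.mean(0);R=np.array([[np.cos(a),np.sin(a)],[-np.sin(a),np.cos(a)]])
for n,p,z in [('bs',[(78,130),(345,111),(345,122),(78,142)],24),('tags',[(191,287),(316,270),(139,343),(264,347)],20),('punch',[(411,551)],50)]:
    w=px2w('top',c2(p),z);print(n,w,(w-C)[:,:2]@R.T)
E
python3 m.py
```

```text
rest [[526.9 333.8   4. ]
 [527.9 244.8   4. ]
 [338.4 243.3   4. ]
 [338.  333.4   4. ]] [432.8 288.8   4. ] [ 89.  189.5  90.2]
rest yaw of long axis deg 0.2934971105187876
foot [[512.4 305.7  16. ]
 [512.7 281.8  16. ]
 [362.1 276.1  16. ]
 [361.7 299.4  16. ]] [437.2 290.7  16. ] [ 23.9 150.7  23.4]
foot deg 2.2622956033142905
handle [437.2 290.3  64. ] [13.4 68.2 13.2]
tray [[ 643.3   69.6   10. ]
 [ 659.1 -131.5   10. ]
 [ 381.1 -153.    10. ]
 [ 366.2   45.4   10. ]] [512.4 -42.4  10. ] [201.7 278.9 198.9]
tray deg 4.702248715625441
bs [[ 597.8   46.4   24. ]
 [ 611.  -115.    24. ]
 [ 604.2 -114.9   24. ]
 [ 590.5   46.3   24. ]] [[ 92.4  81.5]
 [ 92.3 -80.5]
 [ 85.5 -79.8]
 [ 85.   82. ]]
tags [[503.7 -22.2  20. ]
 [514.5 -96.9  20. ]
 [470.    8.6  20. ]
 [468.3 -65.6  20. ]] [[ -7.   20.9]
 [ -2.4 -54.5]
 [-38.1  54.2]
 [-45.9 -19.5]]
punch [[ 350.3 -146.6   50. ]] [[-170.1  -90.6]]
```

```bash
cat >> h.py <<'E'
np.set_printoptions(precision=3,suppress=True)
def go(P,yaw=None):
    "shift (cm, tool axes) and turn from measured pose to world TCP P; yaw=deg of tool y"
    s=bot.get_state();R=s['tcp_rot'];y=np.degrees(np.arctan2(R[1,1],R[0,1]))
    d=R.T@(np.array(P)-s['eef_pos'])/10
    t=0 if yaw is None else -np.radians((yaw-y+180)%360-180)
    print('t',round(s['t'],2),'pos',s['eef_pos'],'yaw',y,'F',s['force'],'j6',s['joints'][5],'w',s['grip_width']);print('shift',d,'turn',t,'dist mm',np.linalg.norm(d)*10)
E
python3 -c "
from h import *
go([310,-300,230]); go([437,290,230],-87.7)"
```

```text
t 0.15 pos [ 194.59  -593.252  230.215] yaw -71.84800372630954 F [-0.901 -0.15   0.653] j6 -0.11221798159288379 w 1.0023151785129025
shift [ 20.103 -24.27    0.073] turn 0 dist mm 315.1442757451638
t 0.15 pos [ 194.59  -593.252  230.215] yaw -71.84800372630954 F [-0.901 -0.15   0.653] j6 -0.11221798159288379 w 1.0023151785129025
shift [ 50.551 -76.377   0.181] turn 0.27666952798977096 dist mm 915.9125621538179
```

Call:
{"api": "apply_moves", "payload": {"plan": [[20,-24,0,0,0],[20,-24,0,0,0],[20,-24,0,0,0],[20,-24,0,0,0],[20,-24,0,0,0],[20,-24,0,0,0],[20,-24,0,0,0],[20,-24,0,0,0]]}}

```text
t: 0.82
eef_pos: [310.5, -299.3, 230.6]
tcp_rot: [[0.95, 0.313, 0.0], [0.313, -0.95, 0.003], [0.001, -0.003, -1.0]]
force: [-0.2, 0.1, -0.1]
grip_width: 0.999
```

```bash
python3 -c "
from h import *
go([437,290,230],-87.7)"
```

```text
t 0.82 pos [ 310.506 -299.316  230.592] yaw -71.73331479269464 F [-0.237  0.096 -0.062] j6 0.3202517062921953 w 0.9993263142545897
shift [ 30.483 -51.997   0.221] turn 0.27867122749695217 dist mm 602.7395500699471
```

Call:
{"api": "apply_moves", "payload": {"plan": [[15,-26,0,0.14,0],[15,-26,0,0.14,0],[15,-26,0,0.14,0],[15,-26,0,0.14,0],[15,-26,0,0.14,0],[15,-26,0,0.14,0],[15,-26,0,0.14,0],[15,-26,0,0.14,0]]}}

```text
t: 1.48
eef_pos: [371.4, -4.9, 231.2]
tcp_rot: [[0.983, 0.181, 0.001], [0.181, -0.983, 0.003], [0.001, -0.003, -1.0]]
force: [-0.7, -1.1, -0.1]
grip_width: 1.002
```

```bash
python3 -c "
from h import *
go([437,290,230],-87.7)"
```

```text
t 1.48 pos [371.394  -4.892 231.205] yaw -79.55593166174835 F [-0.684 -1.135 -0.055] j6 1.1826998940577167 w 1.0019981220713374
shift [ 11.797 -27.811   0.207] turn 0.14214080700991466 dist mm 302.10383654833447
```

Call:
{"api": "apply_moves", "payload": {"plan": [[11.8,-27.8,0.2,0.14,0],[11.8,-27.8,0.2,0.14,0],[11.8,-27.8,0.2,0.14,0],[11.8,-27.8,0.2,0.14,0],[11.8,-27.8,0.2,0.14,0],[11.8,-27.8,0.2,0.14,0],[11.8,-27.8,0.2,0.14,0],[11.8,-27.8,0.2,0.14,0]]}}

```text
t: 2.15
eef_pos: [438.9, 288.9, 229.1]
tcp_rot: [[0.999, 0.04, 0.0], [0.04, -0.999, 0.002], [0.0, -0.002, -1.0]]
force: [0.4, -0.8, 0.9]
grip_width: 1.0
```

```bash
python3 -c "
from h import *
import pickle
go([437,290,230],-87.7)
s=bot.get_state();pickle.dump(s,open('s1.pkl','wb'));cv2.imwrite('pics/w1.png',get_image('wrist'))"
```

```text
t 2.15 pos [438.933 288.92  229.083] yaw -87.72233038222468 F [ 0.375 -0.751  0.923] j6 1.9781461271556666 w 0.9997378345769447
shift [-0.189 -0.116 -0.092] turn -0.0003897386930494915 dist mm 2.3962598091062355
```

View pics/w1.png

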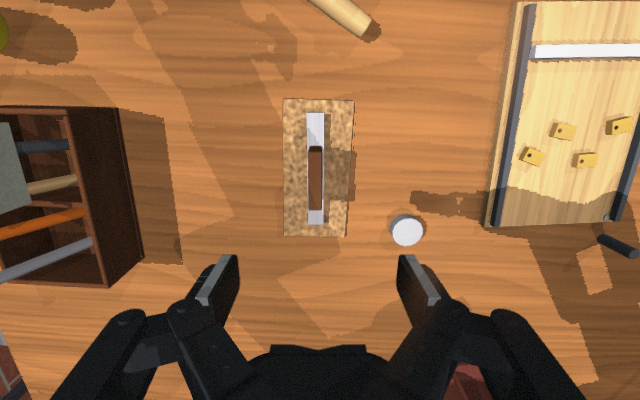

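```bash
python3 -c "
from h import *
import pickle
s=pickle.load(open('s1.pkl','rb'))
im=cv2.imread('pics/w1.png');cv2.imwrite('pics/c3.png',cv2.resize(im[90:245,270:370],None,fx=3.8,fy=3.8,interpolation=2))
cv2.imwrite('pics/c4.png',cv2.resize(im[0:235,480:640],None,fx=2.5,fy=2.5,interpolation=2))
"
```

```text
(no output)
```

View pics/c3.png

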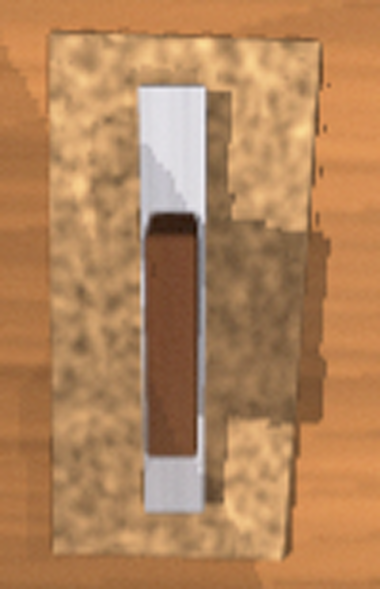

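View pics/c4.png

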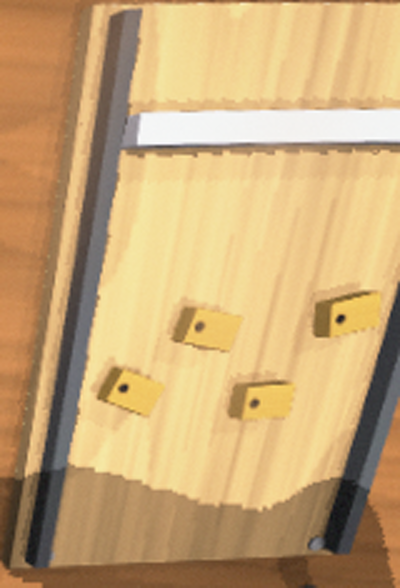

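```bash
python3 -c "
from h import *
import pickle
s=pickle.load(open('s1.pkl','rb'))
c=lambda p:(np.array(p,float)+.5)/3.8-.5+[270,90]
for n,p,z in [('foot',[(139,87),(205,87),(204,513),(145,513)],16),('handle',[(146,234),(197,234),(196,455),(148,455)],64),('rest',[(49,33),(321,42),(290,557),(52,551)],4)]:
    w=px2w('wrist',c(p),z,s);a=w[0]+w[1]-w[2]-w[3];print(n,w[:,:2].tolist(),w.mean(0),np.linalg.norm(np.diff(w,axis=0),axis=1),np.degrees(np.arctan2(a[1],a[0])))
"
```

```text
foot [[511.85678885643705, 306.1706146261629], [512.7024738494623, 285.0117605726695], [363.6841061349911, 278.38585176990284], [362.7975354149413, 299.94853387762697]] [437.76  292.379  16.   ] [ 21.176 149.166  21.581] 2.4680826546555616
handle [[472.6451346357236, 301.1046962362833], [473.24008315798795, 286.3535238152679], [404.77698381524715, 283.61492315754725], [404.16759680594106, 298.4948798881772]] [438.707 292.392  64.   ] [14.763 68.518 14.892] 2.236633727851233
rest [[527.3098753285959, 336.5369256664756], [528.0843958385794, 247.46247067762494], [341.19723061542095, 244.07370404987336], [339.98221595776033, 335.40054631419844]] [434.143 290.868   4.   ] [ 89.078 186.918  91.335] 0.6928082828950403
```

```bash
python3 -c "
from h import *
go([438,291.5,45],-87.65)"
```

```text
t 2.2 pos [439.388 290.398 229.144] yaw -87.66895395815328 F [0.191 1.836 0.951] j6 1.9780553733616943 w 0.9982106408044237
shift [-0.151 -0.045 18.415] turn -0.0003308089760598834 dist mm 184.15227019038068
```

Call:
{"api": "apply_moves", "payload": {"plan": [[-0.15,-0.1,6,0,0],[-0.15,-0.1,12,0,0],[-0.15,-0.1,16,0,0],[-0.15,-0.1,17.5,0,0],[-0.15,-0.1,18.4,0,0],[-0.15,-0.1,18.4,0,0],[-0.15,-0.1,18.4,0,0]]}}

```text
t: 2.78
eef_pos: [436.1, 284.8, 44.1]
tcp_rot: [[0.999, 0.037, -0.003], [0.037, -0.999, -0.002], [-0.003, 0.001, -1.0]]
force: [0.5, -0.2, -0.1]
grip_width: 0.998
```

```bash
python3 -c "
from h import *
go([438,291.5,27],-87.65)
s=bot.get_state();cv2.imwrite('pics/w2.png',get_image('wrist'))"
```

```text
t 2.78 pos [436.119 284.821  44.14 ] yaw -87.90273291013092 F [ 0.517 -0.182 -0.062] j6 1.9780146986650096 w 0.998397936689572
shift [ 0.218 -0.663  1.712] turn -0.004411021409931672 dist mm 18.49097174443995
```

View pics/w2.png

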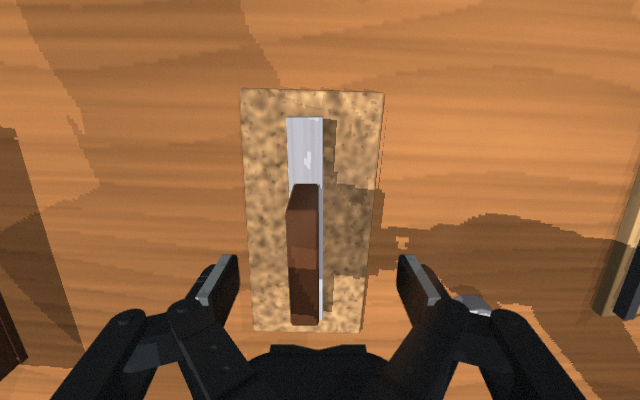

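Call:
{"api": "apply_moves", "payload": {"plan": [[0.2,-0.65,0.5,0,0],[0.2,-0.65,1.0,0,0],[0.2,-0.65,1.7,0,0],[0.2,-0.65,1.7,0,0],[0.2,-0.65,1.7,0,0],[0.2,-0.65,1.7,0,0]]}}

```text
t: 3.33
eef_pos: [439.0, 292.2, 28.4]
tcp_rot: [[0.999, 0.037, 0.0], [0.037, -0.999, -0.0], [0.0, 0.0, -1.0]]
force: [-0.5, 0.4, 0.4]
grip_width: 1.001
```

```bash
python3 -c "
from h import *
go([438,291.5,27],-87.65)
"
```

```text
t 3.33 pos [439.009 292.177  28.397] yaw -87.88908096734974 F [-0.546  0.422  0.381] j6 1.9880631513891942 w 1.0011201070412394
shift [-0.103  0.064  0.14 ] turn -0.004172750059105951 dist mm 1.8516880883179865
```

Call:
{"api": "apply_moves", "payload": {"plan": [[-0.1,0,0.1,0,0.5],[-0.1,0,0.1,0,1],[-0.1,0,0.1,0,1],[-0.1,0,0.1,0,1],[-0.1,0,0.1,0,1],[-0.1,0,0.1,0,1],[-0.1,0,0.1,0,1],[-0.1,0,0.1,0,1]], "grip_force": 80}}

```text
t: 4.0
eef_pos: [438.3, 292.3, 27.5]
tcp_rot: [[0.999, 0.037, 0.0], [0.037, -0.999, 0.0], [0.0, -0.0, -1.0]]
force: [-0.3, -0.2, 1.3]
grip_width: 0.177
```

Call:
{"api": "apply_moves", "payload": {"plan": [[0,0,0,0,1],[0,0,0,0,1],[0,0,0,0,1],[0,0,0,0,1]]}}

```text
t: 4.33
eef_pos: [438.3, 292.3, 27.5]
tcp_rot: [[0.999, 0.037, 0.0], [0.037, -0.999, 0.0], [0.0, -0.0, -1.0]]
force: [0.8, 0.2, 1.0]
grip_width: 0.176
```

```bash
python3 -c "
from h import *
go([438,291.5,27],-87.65)
"
```

```text
t 4.33 pos [438.273 292.325  27.521] yaw -87.89283943258077 F [0.816 0.229 0.988] j6 1.9888632301936007 w 0.1760436496626326
shift [-0.03   0.082  0.052] turn -0.0042383476522089075 dist mm 1.013746419910828
```

Call:
{"api": "apply_moves", "payload": {"plan": [[0,0,-1,0,1],[0,0,-3,0,1],[0,0,-6,0,1],[0,0,-9,0,1],[0,0,-11,0,1],[0,0,-11,0,1],[0,0,-11,0,1]]}}

```text
t: 4.92
eef_pos: [438.6, 292.4, 138.3]
tcp_rot: [[0.999, 0.037, 0.002], [0.037, -0.999, 0.001], [0.002, -0.001, -1.0]]
force: [0.4, -0.5, -2.7]
grip_width: 0.177
```

```bash
python3 -c "
from h import *
go([428,-49.4,120],4.6)
s=bot.get_state();cv2.imwrite('pics/w3.png',get_image('wrist'))"
```

```text
t 4.92 pos [438.577 292.363 138.325] yaw -87.89155792237474 F [ 0.421 -0.463 -2.716] j6 1.988886397973241 w 0.17680637865189922
shift [-2.319 34.116  1.796] turn -1.6142822160444852 dist mm 342.4174054900493
```

View pics/w3.png

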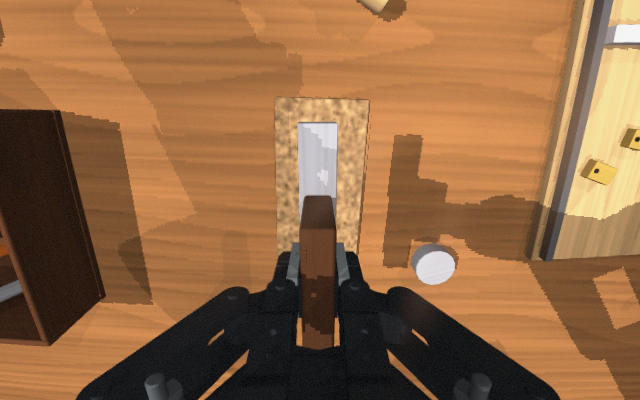

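Call:
{"api": "apply_moves", "payload": {"plan": [[-0.2,3,0,-0.1,1],[-0.5,7,0,-0.2,1],[-0.8,11,0,-0.3,1],[-1,15,0,-0.4,1],[-1.3,19,0,-0.5,1],[-1.6,23,0,-0.6,1],[-1.9,27,0,-0.7,1],[-2.1,30,0,-0.8,1]]}}

```text
t: 5.63
eef_pos: [425.4, -7.2, 134.5]
tcp_rot: [[0.673, 0.74, -0.005], [0.74, -0.673, 0.001], [-0.003, -0.005, -1.0]]
force: [1.4, 0.2, -2.5]
grip_width: 0.175
```

```bash
python3 -c "
from h import *
go([428,-49.4,138],4.6)"
```

```text
t 5.63 pos [425.406  -7.193 134.527] yaw -42.2880389823621 F [ 1.431  0.229 -2.511] j6 0.556241067889204 w 0.17548891990028753
shift [-2.949  3.03  -0.352] turn -0.8183506600456701 dist mm 42.42862821827998
```

Call:
{"api": "apply_moves", "payload": {"plan": [[-1,1,-0.3,-0.12,1],[-1.7,1.7,-0.3,-0.24,1],[-2.9,3,-0.3,-0.36,1],[-2.9,3,-0.3,-0.48,1],[-2.9,3,-0.3,-0.6,1],[-2.9,3,-0.3,-0.72,1],[-2.9,3,-0.3,-0.82,1],[-2.9,3,-0.3,-0.82,1]]}}

```text
t: 6.3
eef_pos: [428.4, -46.8, 137.4]
tcp_rot: [[-0.079, 0.997, -0.006], [0.997, 0.079, 0.002], [0.002, -0.006, -1.0]]
force: [-0.8, 0.1, -3.7]
grip_width: 0.177
```

Call:
{"api": "apply_moves", "payload": {"plan": [[0,0,0,0,1],[0,0,0,0,1],[0,0,0,0,1],[0,0,0,0,1]]}}

```text
t: 6.63
eef_pos: [430.5, -47.2, 139.9]
tcp_rot: [[-0.076, 0.997, -0.001], [0.997, 0.076, 0.0], [0.0, -0.001, -1.0]]
force: [0.7, 0.4, -1.3]
grip_width: 0.178
```

```bash
python3 -c "
from h import *
go([428,-49.4,70],4.6)
s=bot.get_state();print(s['moment']);cv2.imwrite('pics/w4.png',get_image('wrist'));cv2.imwrite('pics/t4.png',cv2.resize(get_image('top')[150:350,250:450],None,fx=3,fy=3,interpolation=2))"
```

```text
t 6.63 pos [430.495 -47.155 139.896] yaw 4.384495188008015 F [ 0.694  0.361 -1.349] j6 -0.3479675312818366 w 0.17762200474401452
shift [-0.207 -0.261  6.99 ] turn -0.003761268523151605 dist mm 69.9766193650661
[-0.016  0.019 -0.004]
```

View pics/w4.png

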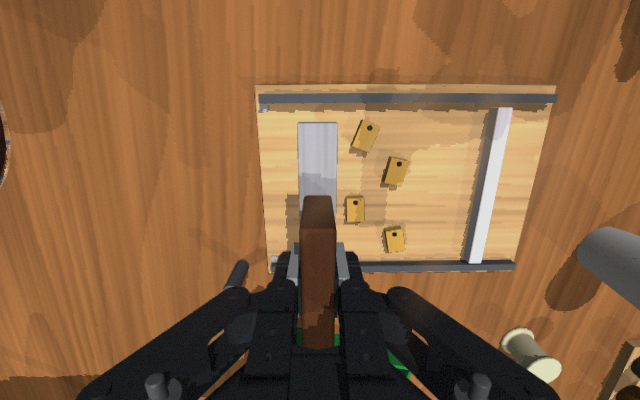

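View pics/t4.png

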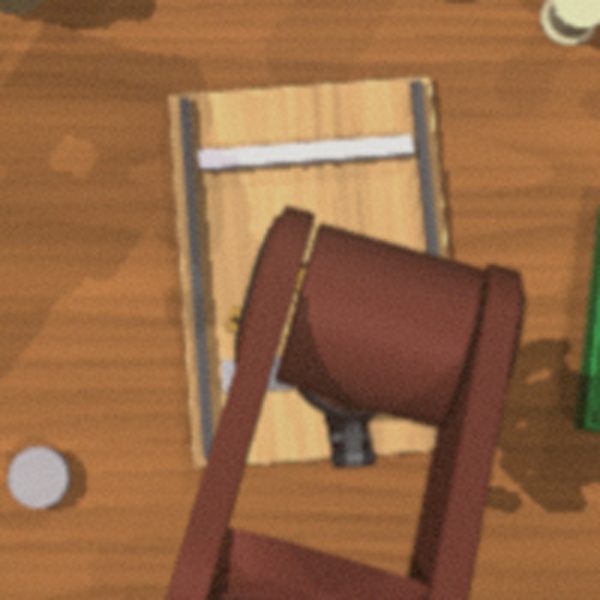

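```bash
python3 -c "
from h import *
im=cv2.imread('pics/w4.png');cv2.imwrite('pics/c5.png',cv2.resize(im[75:285,250:565],None,fx=2.5,fy=2.5,interpolation=2))"
```

```text
(no output)
```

View pics/c5.png

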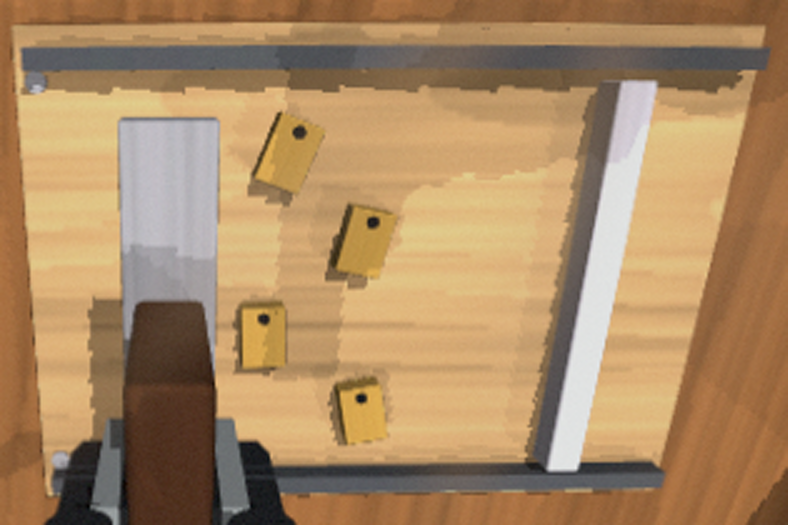

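```bash
cat > m2.py <<'E'
from h import *
s=dict(tcp_rot=None,eef_pos=np.array([430.495,-47.155,139.896]))
from scipy.spatial.transform import Rotation
s['tcp_rot']=np.array([[-0.076,0.997,-0.001],[0.997,0.076,0],[0,-0.001,-1.]])
c=lambda p:(np.array(p,float)+.5)/2.5-.5+[250,75]
W=lambda p,z:px2w('wrist',c(p),z,s)
t=W([(13,24),(767,25),(660,489),(48,495)],10);print(t,t.mean(0),np.linalg.norm(np.diff(t,axis=0),axis=1))
dg=lambda v:np.degrees(np.arctan2(v[1],v[0]))
print('yaws L,R,far,near',dg(t[1]-t[0]),dg(t[2]-t[3]),dg(t[1]-t[2])-90,dg(t[0]-t[3])-90)
b=W([(618,81),(657,82),(580,471),(541,468)],24);print('bs yaw',dg(b[0]-b[3])-90,dg(b[1]-b[2])-90,np.linalg.norm(b[0]-b[3]))
a=np.radians(4.6);R=np.array([[np.cos(a),np.sin(a)],[-np.sin(a),np.cos(a)]]);C=t.mean(0)
T=lambda w:(w-C)[:,:2]@R.T
print('bs',T(b));print('rails in',T(W([(24,70),(767,70)],20)))
print('tags',T(W([(295,155),(367,243),(263,337),(362,411)],20)))
print('tag back corners',T(W([(252,178),(337,272),(241,368),(345,443)],20)))
print('bar end', T(W([(119,118),(218,118)],139.9-23.5+12)))
print('TCP', T(s['eef_pos'][None]))
E
python3 m2.py
```

```text
[[ 366.249   48.717   10.   ]
 [ 643.525   71.799   10.   ]
 [ 663.407 -126.232   10.   ]
 [ 382.925 -149.5     10.   ]] [514.027 -38.804  10.   ] [278.235 199.027 281.446]
yaws L,R,far,near 4.75876054788536 4.742296620364536 5.73326482779315 4.808881604485165
bs yaw 4.193082304402765 5.291737398333225 157.9640929062119
bs [[ 76.286  79.524]
 [ 90.642  79.32 ]
 [ 92.567 -80.148]
 [ 75.164 -78.436]]
rails in [[-135.365   83.132]
 [ 133.782   83.938]]
tags [[-37.253  52.862]
 [ -7.681  19.467]
 [-46.279 -19.177]
 [ -3.369 -52.62 ]]
tag back corners [[-52.879  44.438]
 [-18.43    7.898]
 [-54.737 -32.733]
 [ -9.299 -67.791]]
bar end [[-94.257  73.08 ]
 [-73.167  72.997]]
TCP [[-83.933  -1.625]]
```

Call:
{"api": "apply_moves", "payload": {"plan": [[0.1,0,3,-0.006,1],[0.1,0,6,-0.006,1],[0.1,0,8,-0.006,1],[0.1,0,9,-0.006,1],[0.1,0,9.6,-0.006,1],[0.1,0,9.6,-0.006,1],[0.1,0,9.6,-0.006,1],[0.1,0,9.6,-0.006,1]]}}

```text
t: 7.4
eef_pos: [432.3, -46.7, 45.8]
tcp_rot: [[-0.083, 0.997, 0.003], [0.997, 0.083, -0.001], [-0.001, 0.003, -1.0]]
force: [0.7, -0.3, -1.3]
grip_width: 0.177
```

Call:
{"api": "apply_moves", "payload": {"plan": [[0,0,0,0,1],[0,0,0,0,1],[0,0,0,0,1]]}}

```text
t: 7.65
eef_pos: [431.4, -46.5, 45.1]
tcp_rot: [[-0.083, 0.997, 0.002], [0.997, 0.083, -0.0], [-0.001, 0.002, -1.0]]
force: [-0.1, 0.6, -2.4]
grip_width: 0.177
```

```bash
python3 -c "
from h import *
go([429.9,-46,38.5],4.75)
cv2.imwrite('pics/w5.png',get_image('wrist'))"
```

```text
t 7.65 pos [431.45  -46.498  45.135] yaw 4.779280679625757 F [-0.064  0.606 -2.381] j6 -0.3527609799878708 w 0.1772959621693118
shift [ 0.063 -0.151  0.663] turn 0.0005110442666913206 dist mm 6.831880264164765
```

View pics/w5.png

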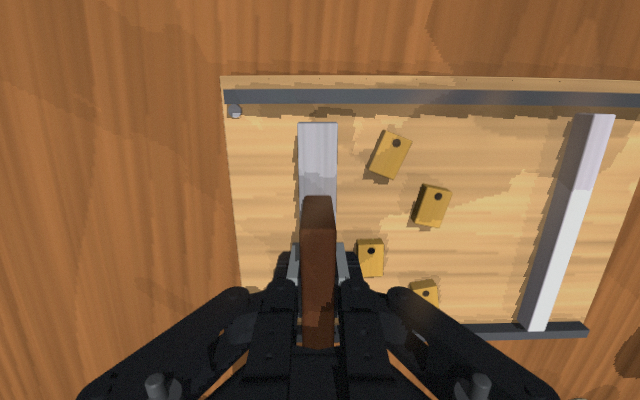

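Call:
{"api": "apply_moves", "payload": {"plan": [[0.05,0,0.3,0,1],[0.05,0,0.62,0,1],[0.05,0,0.62,0,1],[0.05,0,0.62,0,1]]}}

```text
t: 8.03
eef_pos: [430.2, -45.6, 37.6]
tcp_rot: [[-0.083, 0.997, -0.001], [0.997, 0.083, 0.0], [0.0, -0.001, -1.0]]
force: [0.1, 1.0, -2.3]
grip_width: 0.176
```

Call:
{"api": "apply_moves", "payload": {"plan": [[0,0.2,0,0,1],[0,0.5,0,0,1],[0,0.8,0,0,1],[0,1.1,0,0,1],[0,1.4,0,0,1],[0,1.7,0,0,1],[0,2.0,0,0,1],[0,2.3,0,0,1]]}}

```text
t: 8.7
eef_pos: [453.6, -43.8, 38.0]
tcp_rot: [[-0.083, 0.997, -0.001], [0.997, 0.083, 0.0], [0.0, -0.001, -1.0]]
force: [-0.3, -0.1, -2.0]
grip_width: 0.182
```

```bash
cat >> h.py <<'E'
C=np.array([513.6,-39.7]);A=np.radians(4.75)
def tr():
    s=bot.get_state();d=s['eef_pos'][:2]-C;c,n=np.cos(A),np.sin(A)
    F=s['force']
    print('t',round(s['t'],2),'tray xy',c*d[0]+n*d[1],-n*d[0]+c*d[1],'z',s['eef_pos'][2],'Ftray',c*F[0]+n*F[1],-n*F[0]+c*F[1],F[2],'M',s['moment'])
    go([s['eef_pos'][0],s['eef_pos'][1],38.5],4.75)
E
python3 -c "
from h import *
tr()"
```

```text
t 8.7 tray xy -60.096630827550605 0.8547326051221074 z 38.03390936864624 Ftray -0.3072516862646782 -0.06846846076449711 -1.9838740853778174 M [-0.034  0.137 -0.006]
t 8.7 pos [453.639 -43.825  38.034] yaw 4.788712755481167 F [-0.301 -0.094 -1.984] j6 -0.3338344699300193 w 0.18150125834581424
shift [ 0.    -0.    -0.047] turn 0.0006756650456656721 dist mm 0.46609063135375806
```

Call:
{"api": "apply_moves", "payload": {"plan": [[0,0.3,-0.05,0,1],[0,0.6,-0.05,0,1],[0,0.9,-0.05,0,1],[0,1.2,-0.05,0,1],[0,1.5,-0.05,0,1],[0,1.8,-0.05,0,1],[0,2.1,-0.05,0,1],[0,2.4,-0.05,0,1]]}}

```text
t: 9.37
eef_pos: [477.8, -41.8, 38.6]
tcp_rot: [[-0.083, 0.997, 0.0], [0.997, 0.083, 0.0], [0.0, 0.0, -1.0]]
force: [-1.2, 0.5, -1.7]
grip_width: 0.177
```

```bash
python3 -c "
from h import *
tr()
cv2.imwrite('pics/w6.png',get_image('wrist'))"
```

```text
t 9.37 tray xy -35.812339721030014 0.8465688140819143 z 38.59339785873719 Ftray -1.1084483983032605 0.5905001130447416 -1.6982923454677739 M [0.025 0.074 0.058]
t 9.37 pos [477.841 -41.822  38.593] yaw 4.780017210803577 F [-1.154  0.497 -1.698] j6 -0.3172487155683425 w 0.17746170015548138
shift [-0.    -0.     0.009] turn 0.0005238991607876509 dist mm 0.09339785873719107
```

View pics/w6.png

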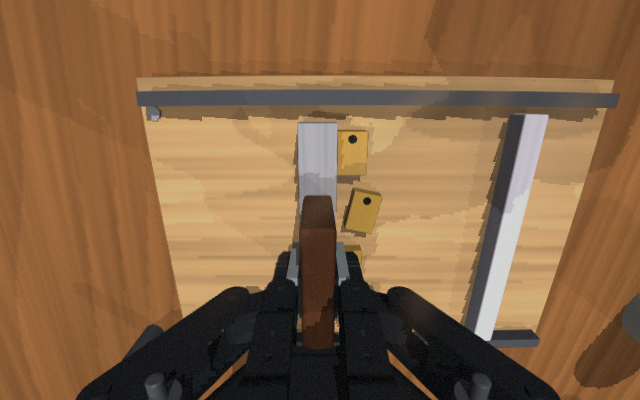

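Call:
{"api": "apply_moves", "payload": {"plan": [[0,0.3,0,0,1],[0,0.6,0,0,1],[0,0.9,0,0,1],[0,1.2,0,0,1],[0,1.5,0,0,1],[0,1.8,0,0,1],[0,2.1,0,0,1],[0,2.4,0,0,1]]}}

```text
t: 10.08
eef_pos: [501.6, -39.8, 38.5]
tcp_rot: [[-0.083, 0.997, -0.0], [0.997, 0.083, 0.0], [0.0, -0.0, -1.0]]
force: [-1.0, -0.9, -2.6]
grip_width: 0.179
```

Call:
{"api": "apply_moves", "payload": {"plan": [[0,0.3,0,0,1],[0,0.6,0,0,1],[0,0.9,0,0,1],[0,1.2,0,0,1],[0,1.5,0,0,1],[0,1.8,0,0,1],[0,2.1,0,0,1],[0,2.4,0,0,1]]}}

```text
t: 10.75
eef_pos: [525.7, -37.8, 38.6]
tcp_rot: [[-0.083, 0.997, 0.0], [0.997, 0.083, 0.0], [0.0, 0.0, -1.0]]
force: [-1.2, 0.4, -3.1]
grip_width: 0.177
```

```bash
python3 -c "
from h import *
tr()
cv2.imwrite('pics/w7.png',get_image('wrist'))"
```

```text
t 10.75 tray xy 12.177410666365708 0.8637451413124368 z 38.585677536636595 Ftray -1.1828148751494223 0.5154890657594928 -3.1323763614270153 M [ 0.071  0.165 -0.007]
t 10.75 pos [525.664 -37.831  38.586] yaw 4.779917466753259 F [-1.221  0.416 -3.132] j6 -0.2885081128242036 w 0.1766004713122757
shift [-0.    -0.     0.009] turn 0.0005221582987003446 dist mm 0.08567753663659515
```

View pics/w7.png

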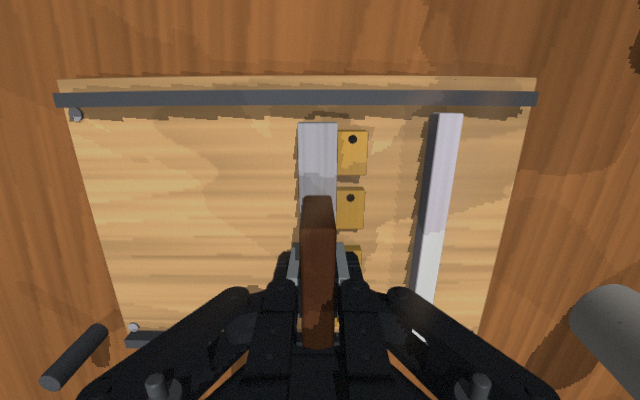

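Call:
{"api": "apply_moves", "payload": {"plan": [[0,0.3,0,0,1],[0,0.6,0,0,1],[0,0.9,0,0,1],[0,1.2,0,0,1],[0,1.5,0,0,1],[0,1.8,0,0,1],[0,2.1,0,0,1],[0,2.4,0,0,1]]}}

```text
t: 11.47
eef_pos: [549.5, -35.8, 38.6]
tcp_rot: [[-0.083, 0.997, -0.0], [0.997, 0.083, 0.0], [0.0, -0.0, -1.0]]
force: [-1.7, -0.8, -2.2]
grip_width: 0.173
```

```bash
python3 -c "
from h import *
tr()"
```

```text
t 11.47 tray xy 36.10923027086961 0.8901600599441299 z 38.572163367666214 Ftray -1.718923405239374 -0.6290897351597837 -2.170946910719815 M [-0.031  0.244  0.009]
t 11.47 pos [549.512 -35.823  38.572] yaw 4.779737671677988 F [-1.661 -0.769 -2.171] j6 -0.27601769530320386 w 0.17309184266412947
shift [-0.     0.     0.007] turn 0.0005190202826580316 dist mm 0.07216336766621366
```

Call:
{"api": "apply_moves", "payload": {"plan": [[0,0.1,0,0,1],[0,0.2,0,0,1],[0,0.3,0,0,1],[0,0.4,0,0,1],[0,0.5,0,0,1],[0,0.6,0,0,1],[0,0.7,0,0,1],[0,0.8,0,0,1]]}}

```text
t: 12.13
eef_pos: [557.3, -35.2, 38.6]
tcp_rot: [[-0.083, 0.997, -0.0], [0.997, 0.083, 0.0], [0.0, -0.0, -1.0]]
force: [-2.2, 0.5, -1.3]
grip_width: 0.176
```

Call:
{"api": "apply_moves", "payload": {"plan": [[0,0.1,0,0,1],[0,0.2,0,0,1],[0,0.3,0,0,1],[0,0.4,0,0,1],[0,0.5,0,0,1],[0,0.6,0,0,1],[0,0.7,0,0,1],[0,0.8,0,0,1]]}}

```text
t: 12.8
eef_pos: [562.5, -34.6, 38.1]
tcp_rot: [[-0.084, 0.996, -0.007], [0.996, 0.084, -0.0], [0.0, -0.007, -1.0]]
force: [-8.6, -1.8, 4.1]
grip_width: 0.178
```

```bash
python3 -c "
from h import *
tr()"
```

```text
t 12.8 tray xy 49.174646424888074 1.0032694727323799 z 38.107051984590605 Ftray -8.734467231596572 -1.0380859149213921 4.123458376022751 M [-0.386  1.612 -0.114]
t 12.8 pos [562.523 -34.628  38.107] yaw 4.8101621224327 F [-8.619 -1.758  4.123] j6 -0.2681546115525098 w 0.17795975799198144
shift [ 0.    -0.    -0.039] turn 0.0010500271214385639 dist mm 0.39294801540939517
```

```bash
python3 -c "
from h import *
cv2.imwrite('pics/w8.png',get_image('wrist'));cv2.imwrite('pics/s8.png',cv2.resize(get_image('side')[150:300,250:450],None,fx=3.5,fy=3.5,interpolation=2));tr()"
```

```text
t 12.9 tray xy 49.186035522598914 0.9785447693453815 z 38.06932774680284 Ftray -7.755222778814797 0.1309998161519661 4.253786202624129 M [-0.289  1.379 -0.095]
t 12.9 pos [562.536 -34.652  38.069] yaw 4.804287885098792 F [-7.739 -0.512  4.254] j6 -0.2681586071065289 w 0.17880117051247643
shift [ 0.    -0.    -0.043] turn 0.0009475023389184582 dist mm 0.4306722531971586
```

View pics/w8.png

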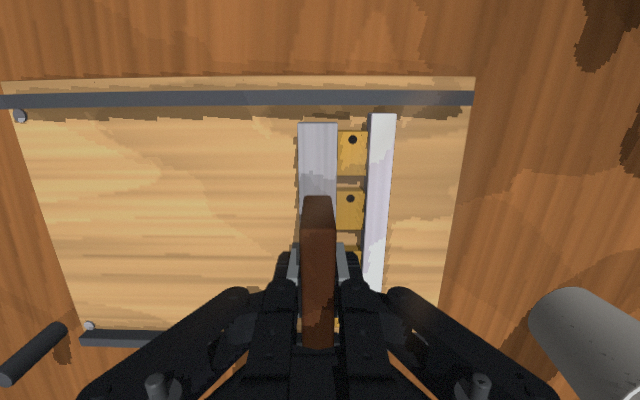

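View pics/s8.png

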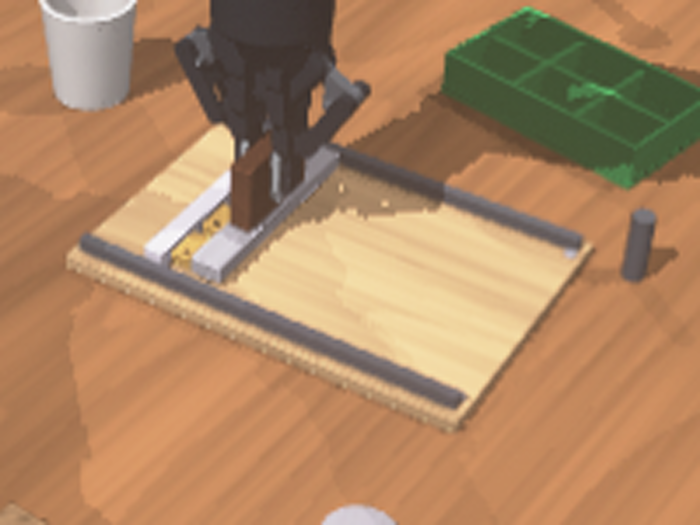

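Call:
{"api": "apply_moves", "payload": {"plan": [[0,0.0,-0.03,0,1],[0,0.0,-0.05,0,1],[0,0.1,-0.05,0,1],[0,0.15,-0.05,0,1]]}}

```text
t: 13.23
eef_pos: [563.6, -34.5, 38.1]
tcp_rot: [[-0.084, 0.996, -0.007], [0.996, 0.084, -0.0], [0.001, -0.007, -1.0]]
force: [-6.3, -2.3, 2.0]
grip_width: 0.179
```

```bash
python3 -c "
from h import *
tr()"
```

```text
t 13.23 tray xy 50.244052159355235 1.0131152360230677 z 38.07196300799154 Ftray -6.482563699778273 -1.7887088891034826 1.969936041621218 M [-0.404  1.345 -0.058]
t 13.23 pos [563.588 -34.53   38.072] yaw 4.801535824072364 F [-6.312 -2.319  1.97 ] j6 -0.26745170494892717 w 0.17863776776943632
shift [ 0.    -0.    -0.043] turn 0.0008994698127914827 dist mm 0.4280369920084581
```

Call:
{"api": "apply_moves", "payload": {"plan": [[0,0.1,-0.03,0,1],[0,0.2,-0.03,0,1],[0,0.3,-0.03,0,1],[0,0.4,-0.03,0,1],[0,0.5,-0.03,0,1],[0,0.6,-0.03,0,1],[0,0.7,-0.03,0,1],[0,0.8,-0.03,0,1]]}}

```text
t: 13.9
eef_pos: [574.6, -33.6, 39.2]
tcp_rot: [[-0.083, 0.997, -0.0], [0.997, 0.083, 0.0], [0.0, -0.0, -1.0]]
force: [-4.1, -0.5, -4.1]
grip_width: 0.178
```

```bash
python3 -c "
from h import *
tr()"
```

```text
t 13.9 tray xy 61.29205236040009 1.001168285445707 z 39.2320223314432 Ftray -4.126076389250081 -0.19504428120750106 -4.095975472415604 M [-0.15   0.829 -0.024]
t 13.9 pos [574.599 -33.627  39.232] yaw 4.781155157218815 F [-4.096 -0.536 -4.096] j6 -0.26395622744113323 w 0.17752407183754904
shift [-0.     0.     0.073] turn 0.0005437600724448769 dist mm 0.7320223314431971
```

Call:
{"api": "apply_moves", "payload": {"plan": [[0,0.08,0,0,1],[0,0.16,0,0,1],[0,0.24,0,0,1],[0,0.32,0,0,1],[0,0.4,0,0,1],[0,0.48,0,0,1],[0,0.56,0,0,1],[0,0.64,0,0,1]]}}

```text
t: 14.57
eef_pos: [581.1, -33.1, 39.4]
tcp_rot: [[-0.083, 0.997, -0.0], [0.997, 0.083, 0.0], [0.0, -0.0, -1.0]]
force: [-4.8, -0.2, -4.4]
grip_width: 0.172
```

```bash
python3 -c "
from h import *
tr()"
```

```text
t 14.57 tray xy 67.77076936714698 0.9810398771567117 z 39.363262839142905 Ftray -4.7890293787685225 0.17580872004842277 -4.388778962468797 M [-0.107  0.8   -0.032]
t 14.57 pos [581.057 -33.11   39.363] yaw 4.779250506731975 F [-4.787 -0.221 -4.389] j6 -0.2610308839824313 w 0.1715368145314855
shift [-0.     0.     0.086] turn 0.0005105176503498822 dist mm 0.8632628391429051
```

Call:
{"api": "apply_moves", "payload": {"plan": [[0,0.05,0,0,1],[0,0.1,0,0,1],[0,0.15,0,0,1],[0,0.2,0,0,1]]}}

```text
t: 14.9
eef_pos: [583.0, -33.0, 39.4]
tcp_rot: [[-0.083, 0.997, -0.0], [0.997, 0.083, 0.0], [0.0, -0.0, -1.0]]
force: [-3.6, -0.5, -2.5]
grip_width: 0.175
```

Call:
{"api": "apply_moves", "payload": {"plan": [[0,0.05,0,0,1],[0,0.1,0,0,1],[0,0.15,0,0,1],[0,0.2,0,0,1]]}}

```text
t: 15.23
eef_pos: [585.1, -32.8, 39.4]
tcp_rot: [[-0.083, 0.997, -0.0], [0.997, 0.083, 0.0], [0.0, -0.0, -1.0]]
force: [-3.7, -0.6, -4.5]
grip_width: 0.175
```

Call:
{"api": "apply_moves", "payload": {"plan": [[0,0.05,0,0,1],[0,0.1,0,0,1],[0,0.15,0,0,1],[0,0.2,0,0,1]]}}

```text
t: 15.57
eef_pos: [587.1, -32.7, 39.4]
tcp_rot: [[-0.083, 0.997, -0.0], [0.997, 0.083, 0.0], [0.0, -0.0, -1.0]]
force: [-4.3, 0.4, -4.8]
grip_width: 0.178
```

Call:
{"api": "apply_moves", "payload": {"plan": [[0,0.05,0,0,1],[0,0.1,0,0,1],[0,0.15,0,0,1],[0,0.2,0,0,1]]}}

```text
t: 15.9
eef_pos: [589.1, -32.5, 39.4]
tcp_rot: [[-0.083, 0.997, -0.0], [0.997, 0.083, 0.0], [0.0, -0.0, -1.0]]
force: [-3.5, 0.8, -2.8]
grip_width: 0.178
```

Call:
{"api": "apply_moves", "payload": {"plan": [[0,0.05,0,0,1],[0,0.1,0,0,1],[0,0.15,0,0,1],[0,0.2,0,0,1]]}}

```text
t: 16.23
eef_pos: [591.1, -32.4, 39.4]
tcp_rot: [[-0.083, 0.997, -0.0], [0.997, 0.083, 0.0], [0.0, 0.0, -1.0]]
force: [-3.9, 0.6, -4.2]
grip_width: 0.177
```

```bash
python3 -c "
from h import *
tr()
cv2.imwrite('pics/w9.png',get_image('wrist'))"
```

```text
t 16.23 tray xy 77.81789331439488 0.9052305530533671 z 39.40687343040149 Ftray -3.80943131492832 0.9347239337647768 -4.22655347997017 M [0.088 0.815 0.009]
t 16.23 pos [591.076 -32.354  39.407] yaw 4.775105561931938 F [-3.874  0.616 -4.227] j6 -0.25665914761798286 w 0.17743149684356355
shift [-0.    -0.     0.091] turn 0.0004381747162759035 dist mm 0.9068734304014894
```

View pics/w9.png

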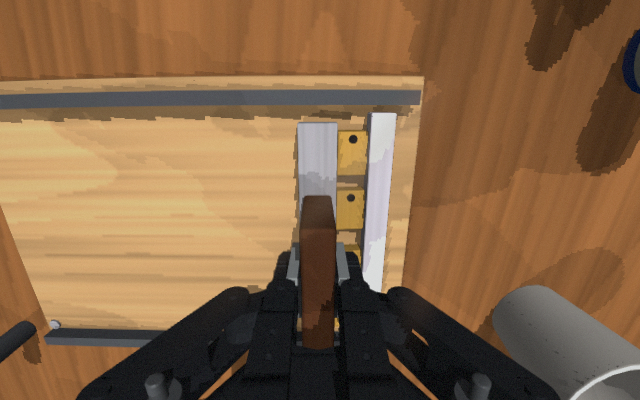

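Call:
{"api": "apply_moves", "payload": {"plan": [[0,0.05,0.01,0,1],[0,0.1,0.01,0,1],[0,0.15,0.01,0,1],[0,0.2,0.01,0,1]]}}

```text
t: 16.62
eef_pos: [591.7, -32.2, 38.7]
tcp_rot: [[-0.083, 0.997, -0.003], [0.997, 0.083, -0.0], [0.0, -0.003, -1.0]]
force: [-6.0, -0.4, -3.9]
grip_width: 0.181
```

Call:
{"api": "apply_moves", "payload": {"plan": [[0,0.03,0,0,1],[0,0.06,0,0,1],[0,0.06,0,0,1]]}}

```text
t: 16.87
eef_pos: [591.8, -32.2, 38.4]
tcp_rot: [[-0.083, 0.997, -0.004], [0.997, 0.083, 0.0], [0.0, -0.004, -1.0]]
force: [-6.4, 0.1, -4.8]
grip_width: 0.176
```

Call:
{"api": "apply_moves", "payload": {"plan": [[0,0.03,0,0,1],[0,0.06,0,0,1],[0,0.06,0,0,1]]}}

```text
t: 17.12
eef_pos: [591.8, -32.2, 38.3]
tcp_rot: [[-0.083, 0.996, -0.006], [0.997, 0.083, -0.0], [0.0, -0.006, -1.0]]
force: [-7.8, -0.5, -3.5]
grip_width: 0.18
```

```bash
python3 -c "
from h import *
tr()"
```

```text
t 17.12 tray xy 78.594885536638 0.9670263549173788 z 38.27768863949109 Ftray -7.826971374808562 0.19074788628284095 -3.4668566544330166 M [-0.069  1.421 -0.071]
t 17.12 pos [591.845 -32.228  38.278] yaw 4.787507872126321 F [-7.816 -0.458 -3.467] j6 -0.25510395700374117 w 0.17958259031120932
shift [ 0.    -0.    -0.022] turn 0.000654635864021403 dist mm 0.2223113605089111
```

Call:
{"api": "apply_moves", "payload": {"plan": [[0,0.04,0,0,1],[0,0.08,0,0,1],[0,0.08,0,0,1],[0,0.08,0,0,1]]}}

```text
t: 17.45
eef_pos: [591.9, -32.2, 38.2]
tcp_rot: [[-0.084, 0.996, -0.007], [0.997, 0.084, -0.0], [0.001, -0.007, -1.0]]
force: [-8.4, -0.8, -2.6]
grip_width: 0.176
```

Call:
{"api": "apply_moves", "payload": {"plan": [[0,0.04,0,0,1],[0,0.08,0,0,1],[0,0.08,0,0,1],[0,0.08,0,0,1]]}}

```text
t: 17.78
eef_pos: [592.0, -32.2, 38.2]
tcp_rot: [[-0.084, 0.996, -0.009], [0.996, 0.084, -0.0], [0.001, -0.009, -1.0]]
force: [-10.5, -1.5, -1.0]
grip_width: 0.179
```

Call:
{"api": "apply_moves", "payload": {"plan": [[0,0,0,0,1],[0,0,0,0,1]]}}

```text
t: 17.95
eef_pos: [591.9, -32.2, 38.1]
tcp_rot: [[-0.084, 0.996, -0.009], [0.996, 0.084, -0.0], [0.001, -0.009, -1.0]]
force: [-11.6, -0.8, -0.6]
grip_width: 0.178
```

Call:
{"api": "apply_moves", "payload": {"plan": [[0,0.03,0,0,1],[0,0.03,0,0,1],[0,0.03,0,0,1],[0,0.03,0,0,1],[0,0.03,0,0,1],[0,0.03,0,0,1]]}}

```text
t: 18.45
eef_pos: [592.0, -32.2, 38.2]
tcp_rot: [[-0.084, 0.996, -0.01], [0.996, 0.084, -0.0], [0.001, -0.01, -1.0]]
force: [-10.9, -1.1, -0.9]
grip_width: 0.177
```

```bash
python3 -c "
from h import *
tr()
cv2.imwrite('pics/w10.png',cv2.resize(get_image('wrist')[100:300,280:440],None,fx=3,fy=3,interpolation=2));tr()"
```

```text
t 18.45 tray xy 78.74093078207616 1.021629263214069 z 38.166119750912664 Ftray -10.98469315631934 -0.20095233842943794 -0.9463477078361754 M [-0.222  2.15  -0.1  ]
t 18.45 pos [591.986 -32.161  38.166] yaw 4.804850543559932 F [-10.93   -1.11   -0.946] j6 -0.25423220415088055 w 0.17748284125726582
shift [ 0.    -0.    -0.033] turn 0.0009573225816292188 dist mm 0.33388024908733627
t 18.5 tray xy 78.72134167689543 1.0206952400849545 z 38.15301239749258 Ftray -11.620133286582082 0.28990925033185455 0.404829960309811 M [-0.283  2.099 -0.122]
t 18.5 pos [591.966 -32.164  38.153] yaw 4.804173312789178 F [-11.604  -0.673   0.405] j6 -0.25422213182570574 w 0.17447922308787175
shift [ 0.    -0.    -0.035] turn 0.0009455026748838493 dist mm 0.3469876025074186
```

View pics/w10.png

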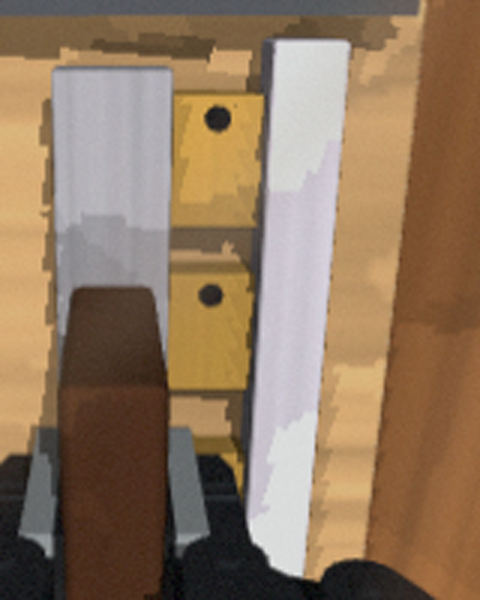

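Call:
{"api": "apply_moves", "payload": {"plan": [[0,-0.1,0,0,1],[0,-0.2,0,0,1],[0,-0.3,0,0,1],[0,-0.4,0,0,1],[0,-0.5,0,0,1],[0,-0.7,0,0,1],[0,-1.0,0,0,1],[0,-1.4,0,0,1]]}}

```text
t: 19.17
eef_pos: [585.1, -33.7, 41.1]
tcp_rot: [[-0.083, 0.996, 0.007], [0.997, 0.083, -0.001], [-0.002, 0.007, -1.0]]
force: [-0.3, 0.5, -2.5]
grip_width: 0.177
```

Call:
{"api": "apply_moves", "payload": {"plan": [[0,-0.5,0,0,1],[0,-1.0,0,0,1],[0,-2,0,0,1],[0,-3,0,0,1],[0,-3,0,0,1],[0,-3,0,0,1]]}}

```text
t: 19.67
eef_pos: [551.1, -35.6, 39.0]
tcp_rot: [[-0.083, 0.997, -0.001], [0.997, 0.083, 0.0], [0.0, -0.001, -1.0]]
force: [0.1, 0.4, -2.2]
grip_width: 0.176
```

```bash
python3 -c "
from h import *
tr()
cv2.imwrite('pics/w11.png',get_image('wrist'))"
```

```text
t 19.67 tray xy 37.69155695504074 1.0194678499302725 z 38.992484422648744 Ftray 0.10195074394193228 0.34714463901300946 -2.2110316335321776 M [-0.008 -0.01  -0.045]
t 19.67 pos [551.078 -35.563  38.992] yaw 4.7576158867766996 F [ 0.073  0.354 -2.211] j6 -0.27465182493192947 w 0.17645545325017895
shift [-0.     0.     0.049] turn 0.0001329222997125984 dist mm 0.4924844226487437
```

View pics/w11.png

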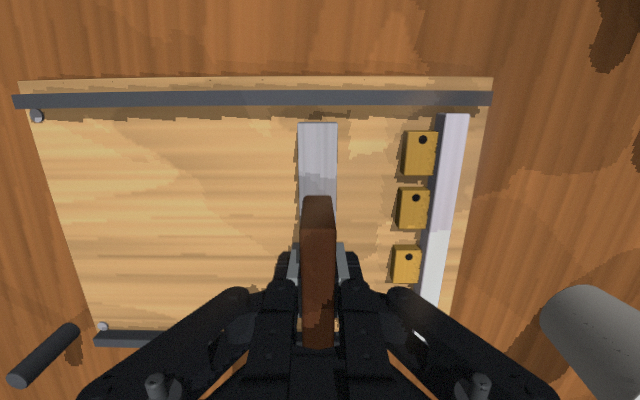

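Call:
{"api": "apply_moves", "payload": {"plan": [[0,0,-1,0,1],[0,0,-3,0,1],[0,0,-6,0,1],[0,-1,-9,0,1],[0,-4,-11,0,1],[0,-7,-11,0,1],[0,-9,-11,0,1],[0,-11,-11,0,1]]}}

```text
t: 20.38
eef_pos: [442.4, -45.0, 150.9]
tcp_rot: [[-0.084, 0.996, 0.003], [0.997, 0.084, -0.001], [-0.001, 0.003, -1.0]]
force: [0.0, -0.1, -2.1]
grip_width: 0.178
```

```bash
python3 -c "
from h import *
tr()
cv2.imwrite('pics/w12.png',get_image('wrist'))
go([433.5,290.5,140],-89.6)"
```

```text
t 20.38 tray xy -71.39216842058389 0.6619493804005119 z 150.9222421691158 Ftray 0.025182945753497252 -0.08762355206961894 -2.0991385621932643 M [-0.031 -0.029  0.061]
t 20.38 pos [442.398 -44.952 150.922] yaw 4.793058584971979 F [ 0.032 -0.085 -2.099] j6 -0.3429770838162295 w 0.17777014604078428
shift [ 0.01  -0.029 11.242] turn 0.0007515140790109332 dist mm 112.4222421691158
t 20.43 pos [438.004 -44.512 149.37 ] yaw 4.805273320271567 F [-2.495  1.512 -3.913] j6 -0.34347934907712463 w 0.17324212024619393
shift [33.421  2.362  0.939] turn 1.647682850683898 dist mm 335.1733614643957
```

View pics/w12.png

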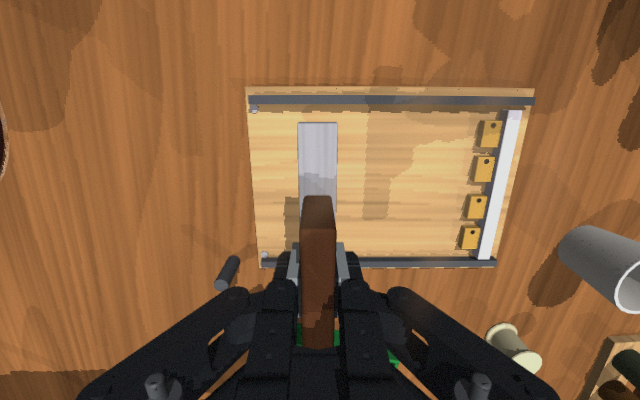

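Call:
{"api": "apply_moves", "payload": {"plan": [[2,0.2,0,0.1,1],[5,0.4,0,0.2,1],[8,0.6,0,0.3,1],[11,0.8,0,0.4,1],[14,1,0,0.5,1],[17,1.2,0,0.6,1],[20,1.4,0,0.7,1],[22,1.6,0,0.8,1]]}}

```text
t: 21.1
eef_pos: [440.7, 178.5, 150.5]
tcp_rot: [[0.66, 0.752, 0.002], [0.752, -0.66, 0.002], [0.002, 0.0, -1.0]]
force: [0.3, 0.0, -2.0]
grip_width: 0.179
```

```bash
python3 -c "
from h import *
go([433.5,290.5,140],-89.6)"
```

```text
t 21.1 pos [440.669 178.544 150.453] yaw -41.262166617543336 F [ 0.294  0.014 -2.026] j6 0.9561727956010144 w 0.17876191572227568
shift [ 7.94  -7.923  1.061] turn 0.8436543458042962 dist mm 112.67084627338468
```

Call:
{"api": "apply_moves", "payload": {"plan": [[1,-1,0,0.11,1],[2,-2,0,0.22,1],[3.5,-3.5,0,0.33,1],[5,-5,0,0.44,1],[6.5,-6.5,0,0.55,1],[7.3,-7.3,0,0.66,1],[7.9,-7.9,0,0.76,1],[7.9,-7.9,0,0.84,1]]}}

```text
t: 21.77
eef_pos: [433.1, 289.5, 150.4]
tcp_rot: [[1.0, 0.011, 0.002], [0.011, -1.0, 0.002], [0.002, -0.002, -1.0]]
force: [-0.6, 0.1, -1.8]
grip_width: 0.177
```

Call:
{"api": "apply_moves", "payload": {"plan": [[0,0,0,0,1],[0,0,0,0,1],[0,0,0,0,1],[0,0,0,0,1],[0,0,0,0,1]]}}

```text
t: 22.18
eef_pos: [432.7, 287.0, 149.4]
tcp_rot: [[1.0, 0.014, 0.0], [0.014, -1.0, 0.0], [0.0, -0.0, -1.0]]
force: [0.3, 0.7, -2.0]
grip_width: 0.179
```

```bash
python3 -c "
from h import *
go([433.5,290.5,60],-89.6)"
```

```text
t 22.18 pos [432.704 286.962 149.422] yaw -89.174871128542 F [ 0.339  0.683 -2.012] j6 2.006761042716443 w 0.17856870856828955
shift [ 0.084 -0.352  8.942] turn 0.007419898552230093 dist mm 89.49533093154562
```

Call:
{"api": "apply_moves", "payload": {"plan": [[0.08,-0.35,3,0.007,1],[0.08,-0.35,6,0.007,1],[0.08,-0.35,8,0.007,1],[0.08,-0.35,9.5,0.007,1],[0.08,-0.35,10.4,0.007,1],[0.08,-0.35,10.9,0.007,1],[0.08,-0.35,10.9,0.007,1],[0.08,-0.35,10.9,0.007,1]]}}

```text
t: 22.85
eef_pos: [434.1, 291.0, 41.0]
tcp_rot: [[1.0, 0.007, 0.001], [0.007, -1.0, 0.001], [0.001, -0.001, -1.0]]
force: [0.5, 0.1, -2.4]
grip_width: 0.176
```

```bash
python3 -c "
from h import *
go([433.5,290.5,27.5],-89.6)
cv2.imwrite('pics/w13.png',get_image('wrist'))"
```

```text
t 22.85 pos [434.056 291.026  41.006] yaw -89.58882283665086 F [ 0.496  0.069 -2.401] j6 2.0198892769761025 w 0.17559140174439658
shift [-0.057  0.053  1.351] turn 0.00019507830147583 dist mm 13.52801199334837
```

View pics/w13.png

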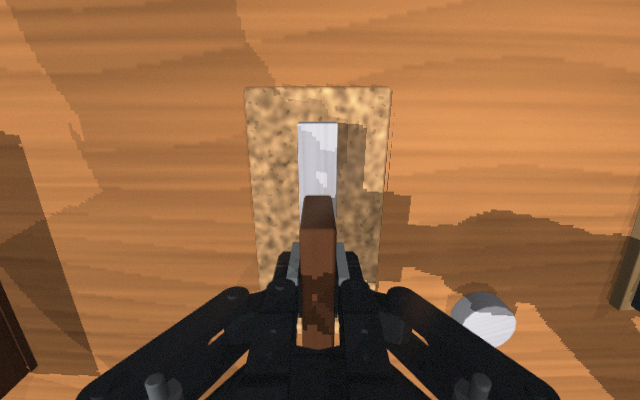

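Centred over the mat. Lowering gently to touch.

Call:
{"api": "apply_moves", "payload": {"plan": [[0,0,0.4,0,1],[0,0,0.8,0,1],[0,0,1.1,0,1],[0,0,1.25,0,1],[0,0,1.35,0,1],[0,0,1.35,0,1]]}}

```text
t: 23.4
eef_pos: [433.1, 290.8, 27.5]
tcp_rot: [[1.0, 0.007, -0.001], [0.007, -1.0, -0.001], [-0.001, 0.001, -1.0]]
force: [-3.5, -1.3, 3.8]
grip_width: 0.178
```

Call:
{"api": "apply_moves", "payload": {"plan": [[0,0,0.02,0,1],[0,0,0.02,0,1]]}}

```text
t: 23.57
eef_pos: [433.1, 290.7, 27.5]
tcp_rot: [[1.0, 0.007, -0.001], [0.007, -1.0, -0.001], [-0.001, 0.001, -1.0]]
force: [-4.2, -1.4, 5.4]
grip_width: 0.179
```

Standing on the mat (contact felt at the expected height). Release, opening gradually.

Call:
{"api": "apply_moves", "payload": {"plan": [[0,0,-0.02,0,0.8],[0,0,-0.02,0,0.6],[0,0,-0.02,0,0.4],[0,0,-0.02,0,0.2],[0,0,-0.02,0,0],[0,0,-0.02,0,0],[0,0,-0.02,0,0],[0,0,-0.02,0,0]], "grip_force": 20}}

```text
t: 24.23
eef_pos: [433.3, 290.7, 26.7]
tcp_rot: [[1.0, 0.007, -0.0], [0.007, -1.0, -0.0], [-0.0, 0.0, -1.0]]
force: [-0.1, 0.3, -0.2]
grip_width: 1.003
```

```bash
python3 -c "
from h import *
go([433.5,290.5,200],-89.6)
cv2.imwrite('pics/w14.png',get_image('wrist'))"
```

```text
t 24.23 pos [433.311 290.744  26.729] yaw -89.59018280584282 F [-0.116  0.326 -0.187] j6 2.020054624269902 w 1.0032153931586314
shift [  0.017   0.025 -17.327] turn 0.00017134236135007852 dist mm 173.27174617753727
```

View pics/w14.png

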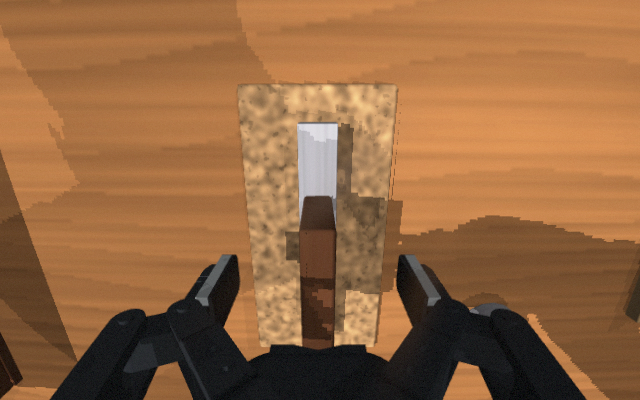

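Call:
{"api": "apply_moves", "payload": {"plan": [[0,0,-1,0,0],[0,0,-3,0,0],[0,0,-6,0,0],[0,0,-10,0,0],[0,0,-14,0,0],[0,0,-18,0,0],[0,0,-20,0,0],[0,0,-20,0,0]]}}

```text
t: 24.95
eef_pos: [437.2, 292.8, 235.2]
tcp_rot: [[1.0, 0.007, 0.013], [0.007, -1.0, 0.006], [0.013, -0.006, -1.0]]
force: [1.4, 0.5, 0.8]
grip_width: 1.001
```

Call:
{"api": "apply_moves", "payload": {"plan": [[0,0,0,0,0],[0,0,0,0,0],[0,0,0,0,0],[0,0,0,0,0]]}}

```text
t: 25.28
eef_pos: [432.0, 290.1, 224.6]
tcp_rot: [[1.0, 0.007, -0.004], [0.007, -1.0, -0.002], [-0.004, 0.002, -1.0]]
force: [-0.0, -0.0, 0.2]
grip_width: 0.999
```

```bash
python3 -c "
from h import *
import pickle
s=bot.get_state();pickle.dump(s,open('s2.pkl','wb'));cv2.imwrite('pics/w15.png',get_image('wrist'));im=get_image('top');cv2.imwrite('pics/t15.png',im)
cv2.imwrite('pics/c15.png',cv2.resize(im[160:320,295:420],None,fx=3.7,fy=3.7,interpolation=2))"
```

```text
(no output)
```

View pics/w15.png

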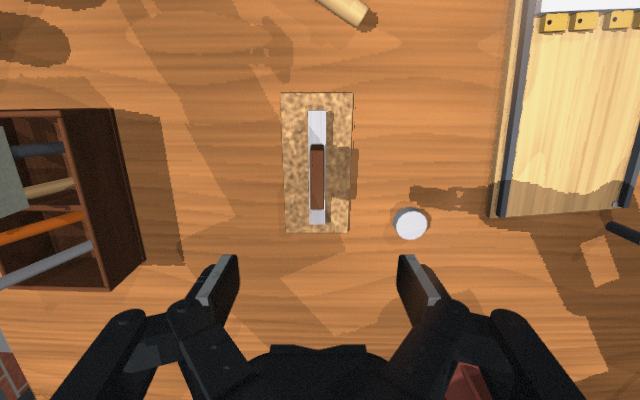

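View pics/t15.png

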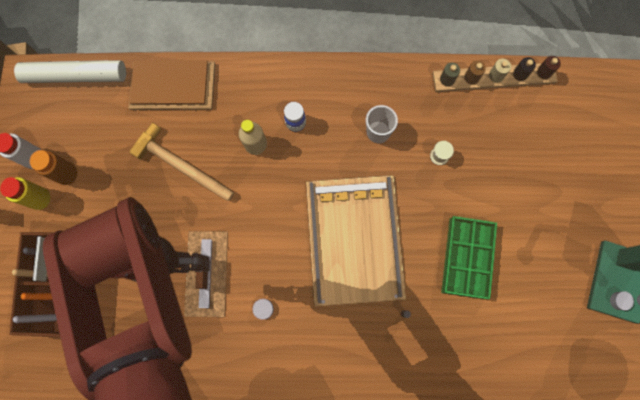

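View pics/c15.png

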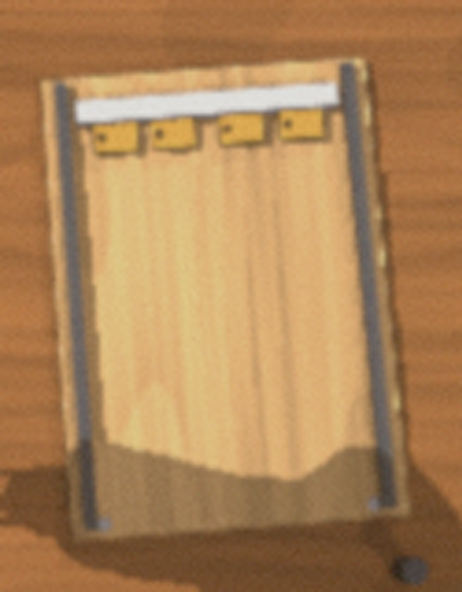

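```bash
python3 -c "
from h import *
im=cv2.imread('pics/t15.png');big=cv2.resize(im[180:212,310:395],None,fx=9,fy=9,interpolation=2);cv2.imwrite('pics/c16.png',big)
h=cv2.cvtColor(big,cv2.COLOR_BGR2HSV);m=cv2.inRange(h,(17,150,110),(30,255,255))
m=cv2.morphologyEx(m,cv2.MORPH_OPEN,np.ones((7,7)))
for c in cv2.findContours(m,0,2)[0]:
    if cv2.contourArea(c)>1500: print(cv2.minAreaRect(c))
"
```

```text
((147.38079833984375, 157.50955200195312), (65.90941619873047, 103.30992889404297), 85.42607879638672)
((287.55157470703125, 146.13401794433594), (65.79570007324219, 98.98870086669922), 87.39744567871094)
((449.5, 134.5), (65.0, 101.0), 90.0)
((595.6533813476562, 125.06733703613281), (65.81777954101562, 107.6655044555664), 87.1375961303711)
```

View pics/c16.png

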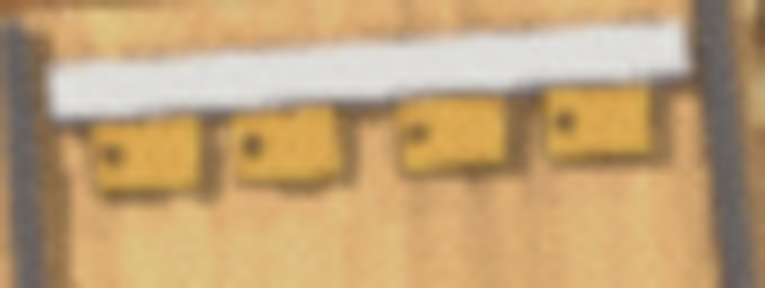

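```bash
python3 -c "
import cv2
im=cv2.imread('pics/w12.png');cv2.imwrite('pics/c17.png',cv2.resize(im[100:265,445:530],None,fx=3.6,fy=3.6,interpolation=2).transpose(1,0,2))"
```

```text
(no output)
```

View pics/c17.png

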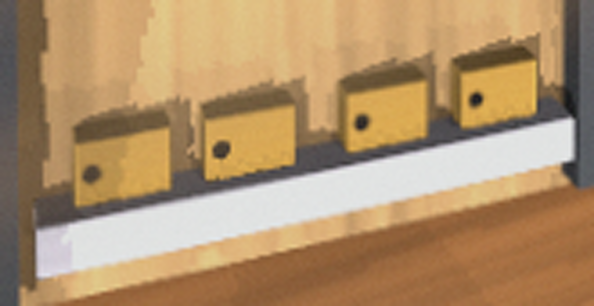

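```bash
python3 -c "
from h import *
print(bot.get_state()['t']);print(bot.close_job())"
```

```text
25.3833
the job is handed in; nothing more can be done
None
```

I pushed the four blanks as one row against the backstop and carried it about 31 mm until it stopped. I then put the straightedge back on its rest and handed the job in at 25.4 s. The interface reports no verdict, so the results below come from my own readings and pictures.

- **Pressing home:** At the stop the wrist force rose from about 4 N to 11 N while the bar barely moved. I held roughly 11 N for over half a second. Allowing 1 to 3 N for the blanks, that is about 8 to 10 N on the backstop, well under the 16 N limit.
- **Blanks and backstop:** After backing off, pictures from the wrist and top cameras show all four blanks flat, in line and against the backstop. The backstop stayed where I left it. The top picture is too coarse to read each blank's angle finely (its estimates scatter by a few degrees), but the wrist picture taken after lifting showed them flush.
- **Straightedge:** It stands on its foot near the middle of the cork rest, a few millimetres off at most and within about 1° of lengthwise. The gripper is open and about 200 mm above it. I judged this from the arm's readings and by eye in the pictures, with no fresh measurement after release.
- **Bystanders:** None of them shows any movement in the last top picture.
- **Slip along the way:** When the row first met the backstop the bar bore down slightly, with about 6 N of vertical load. The sliding force rose to 8.7 N until I raised the bar about 0.5 mm.

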